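# Lay the bones on their outlines

### The job

Sort the loose bones on the examination table: lay the collarbone, the foot bone, the vertebra and the kneecap each flat on the foam pad that shows its own outline, centred on the outline and lined up with it. The vertebra's spine must point the way its outline shows; the other three may lie either way round. Set each down gently without dropping it, and leave the calliper where it is.

Things in the scene. Friction and masses are not known exactly. Their poses are not given: they have to be found in the camera images.
- clavicle_mid (a point): Ochre collarbone, a flat S lying along its y axis: 140 mm long, 44 mm over the bends in x, knobs 20 mm across at both ends. Middle 40 mm straight along y, round, 15 mm in diameter: pinch it across x. Point at its centre, 7.5 mm above the underside. Same shape turned half round. z up. 40 g. Yaw within 0.5 rad of 0. Bones and pads lie mixed, some 165 mm apart in x, 210 mm in y.
- metatarsal_mid (a point): Light tan foot bone, a short dumbbell lying along its y axis, 71 mm long: blocky base 24 mm wide, 21 mm high at -y, twin-knobbed head 28 mm wide, 20 mm high at +y, between them a round shaft 14 mm in diameter, free over 33 mm, to pinch across x. Point at the shaft's middle, 10 mm above the underside. z up. 30 g. Yaw within 0.5 rad of 0.
- vertebra_mid (a point): Dark brown vertebra lying flat on its drum: drum 48 mm wide in y, 34 mm deep in x, 27 mm high; grip its rounded sides across y. To +x of it an arch, two thin side processes reaching y = +-45 mm at x = 23 to 36 mm, and a blade-like spine to x = +55 mm. Point at the drum's centre, 13.5 mm above the underside. z up. 60 g. Yaw within 0.4 rad of 0.
- vertebra_spine (a point): Tip of the vertebra's spine, 55 mm along +x from the drum's centre, 11 mm above the underside.
- kneecap_mid (a point): Cream kneecap, a low round dome, 43 mm in diameter, 20 mm high, with a small rounded point reaching 26 mm from the centre at -x. Upright rim 5 to 13 mm above the underside, to grip across y. Point on the dome's axis, 10 mm above its flat underside. z up. 30 g. Yaw within 0.5 rad of 0.
- outline_clavicle (a point): Fixed flat pale foam pad on the table, 90 mm in x, 150 mm in y, 5 mm thick, yaw within 0.25 rad of 0, bearing the dark life-size silhouette of the collarbone (3 mm wider all round). Point on the pad's top face, at the pad's centre, which is the silhouette's centre. Axes as the bone's own when in place, z up.
- outline_metatarsal (a point): Fixed flat pale foam pad on the table, 90 mm in x, 150 mm in y, 5 mm thick, yaw within 0.25 rad of 0, bearing the dark life-size silhouette of the foot bone (3 mm wider all round). Point on the pad's top face, at the pad's centre, which is the middle of the silhouette's shaft. Axes as the bone's own when in place, z up.
- outline_vertebra (a point): Fixed flat pale foam pad on the table, 90 mm in x, 150 mm in y, 5 mm thick, yaw within 0.25 rad of 0, bearing the dark life-size silhouette of the vertebra (3 mm wider all round). Point on the pad's top face, at the middle of the silhouette's drum, 18 mm to -x of the pad's centre; the silhouette's spine points to +x. Axes as the bone's own when in place, z up.
- outline_kneecap (a point): Fixed flat pale foam pad on the table, 90 mm in x, 150 mm in y, 5 mm thick, yaw within 0.25 rad of 0, bearing the dark life-size silhouette of the kneecap (3 mm wider all round). Point on the pad's top face, at the pad's centre, which is the middle of the silhouette's disc; its small point looks to -x. Axes as the bone's own when in place, z up.
- calliper: Steel sliding calliper, 200 mm long in y, jaws reaching 33 mm to -x, 14 mm high, lying loose beyond the bones; origin under the middle of its beam. To be left alone. A loose jawbone (62 mm high) and a lidded jar (90 mm high) stand aside, about 0.53 m to the left and right, clear of the work.
Mind the look-alikes: they are no part of the job. Several things look just like the part that bears vertebra_mid: the one meant starts nearest to the robot's base.

How it is judged:
At the end, for the whole second after the job is handed in: Each bone lies released, at rest and flat (0.15 rad, same side up) on its own pad: centre within 12 mm sideways of the outline's and 4 mm of resting height, y axis within 0.25 rad of the outline's (either way round); the vertebra's spine tip over 30 mm to the outline's +x (horizontal distance between clavicle_mid and outline_clavicle below 0.012 m and z of clavicle_mid in the frame of outline_clavicle between 0.0035 and 0.0115 m and angle between each of clavicle_mid, metatarsal_mid, vertebra_mid, kneecap_mid's own z axis and vertical below 0.15 rad and angle between the y axis of clavicle_mid and the y axis of outline_clavicle, either way round below 0.25 rad and linear speed of each of clavicle, metatarsal, vertebra, kneecap below 0.02 m/s and angular speed of each of clavicle, metatarsal, vertebra, kneecap below 0.2 rad/s and horizontal distance between metatarsal_mid and outline_metatarsal below 0.012 m and z of metatarsal_mid in the frame of outline_metatarsal between 0.006 and 0.014 m and angle between the y axis of metatarsal_mid and the y axis of outline_metatarsal, either way round below 0.25 rad and horizontal distance between vertebra_mid and outline_vertebra below 0.012 m and z of vertebra_mid in the frame of outline_vertebra between 0.0095 and 0.0175 m and angle between the y axis of vertebra_mid and the y axis of outline_vertebra, either way round below 0.25 rad and horizontal distance between kneecap_mid and outline_kneecap below 0.012 m and z of kneecap_mid in the frame of outline_kneecap between 0.006 and 0.014 m and angle between the y axis of kneecap_mid and the y axis of outline_kneecap, either way round below 0.25 rad and x of vertebra_spine in the frame of outline_vertebra above 0.03 m); the robot touches nothing.
It fails at once if the calliper is pushed more than 15 mm from where it lay (distance of calliper from where it was at the start of the episode above 0.015 m).
It fails at once if the clavicle is dropped or thrown: faster than 0.6 m/s (a fall of about 18 mm) while out of the fingers (linear speed of clavicle above 0.6 m/s and contact force between clavicle and the fingers below 0.01 N).
It fails at once if the metatarsal is dropped or thrown: faster than 0.6 m/s (a fall of about 18 mm) while out of the fingers (linear speed of metatarsal above 0.6 m/s and contact force between metatarsal and the fingers below 0.01 N).
It fails at once if the vertebra is dropped or thrown: faster than 0.6 m/s (a fall of about 18 mm) while out of the fingers (linear speed of vertebra above 0.6 m/s and contact force between vertebra and the fingers below 0.01 N).
It fails at once if the kneecap is dropped or thrown: faster than 0.6 m/s (a fall of about 18 mm) while out of the fingers (linear speed of kneecap above 0.6 m/s and contact force between kneecap and the fingers below 0.01 N).
It also fails if it takes over 112 s, if anything falls off the work surface, if the arm or the gripper's body presses on something with over 40 N, if the wrist force passes 120 N, or if a joint passes its speed limit or range.

### The arm

A 6-joint arm with a two-finger parallel gripper is mounted at the origin on the work surface. World frame = base frame: x ahead of the robot, y to its left, z up, the work surface at z = 0. Lengths are in m, angles in rad, forces in N, time in s.
With the tool pointing down it reaches from about 0.35 to 0.875 m from the base axis. Payload 15.5 kg.
Tool frame: the origin (TCP) lies midway between the tips of the shut fingers; the grasp point (between the pads) lies 19 mm behind it; x points along the fingers, z is the direction in which the jaws open and shut, and the axes are right-handed (so a half turn about x gives the same grasp; the last joint's range is limited). The gripper opens to 85 mm and grips with 20 to 120 N. Pads are 22 mm wide; open, the fingers measure 114 mm over their backs; the gripper's body (76 mm by 85 mm) begins 54 mm behind the grasp point. The pads swing forward as they close: fully open they stand 13 mm farther back than shut.
Start: joints at [-1.438, 0.494, 1.345, -0, 1.302, -0.096], TCP at [0.141, -0.609, 0.231] pointing down, gripper open.
Joint ranges: [-2.91, 2.91], [-0.82, 2.16], [0.22, 2.67], [-1.22, 4.37], [0.12, 2.79], [-3.08, 3.08]. Speed limits (rad/s): [1.89, 1.89, 2.57, 3.01, 3.01, 3.01].

### API

Orientations are given as a unit quaternion [x, y, z, w].
In Python, from workcell import manip, viewer gives the robot as it stands.
- The arm moves only by the shell command python3 -m jog 'ROWS' [FORCE]. ROWS is JSON, a list of rows, each a list of 3 entries, a list of its own where there are three numbers: the shift along the tool's x, y, z scaled (see below), then the turn, a rotation vector about the tool's x, y, z scaled (see below), then the closure, from -1 (fully open) to 1 (shut). In form: [[[tx, ty, tz], [ax, ay, az], fingers], ...]. A call has 1 to 5 rows; each row shifts and turns the pose as measured when the row begins, along the tool's axes as they then stand; what a row does not reach is not made up. The controller multiplies each number of a shift by 3 cm and each number of a turn by 360 degrees. A row lasts 1/12 s, in which the tool goes at most 41.7 mm and 7.16 degrees, less where a joint would pass 70% of its speed; a pose out of reach is approached as far as the arm can. A call with a number of a shift or a turn outside -1 to 1 is refused whole. A call with a gripper value outside its range is refused whole. The fingers move at their own pace and stop on an object; FORCE is the grip in N (left out, the last holds). Time passes only in rows, so rows that do not move let the fingers close. It gives the time, the measured TCP pose, the force and the opening at its end, in the units of the state.
- manip.state(): the state, without advancing time (a new reading comes with each control period).
- viewer.capture(name): name is "side" or "top"; returns a dict with "color" (420x560x3 uint8, red, green, blue), "camera_matrix" (3x3 intrinsics, pixels), "eye" and "attitude" of the camera in the world. Camera axes: x right, y down, z forward; pixel columns grow to the right and rows downward; lengths in m; the calibration is good to about 2 mm. A picture is of the moment at which its call begins. There is no depth.
- manip.job_done(): hands the job in, once; it reports no verdict.
The state is a dict: "time": time; "q": joint angles; "joint_vel": joint speeds; "tau": joint torques, N m; "ee_pos": TCP position; "orientation": TCP orientation; "contact_force": force on the tool from outside, world axes, zero at the start; "wrist_torque": the same for the moment, N m; "opening": opening from 0.0 (shut) to 1.0 (fully open).
Only numpy, scipy, OpenCV 4.12 (cv2) and the standard library are available. Lean on these libraries where they do the work, as an engineer would, in place of code of your own. Each camera call takes 0.05 s, during which the arm holds its last target. There are 200 camera calls.

## Working session

There is one attempt and no reset: what is moved stays moved. The work goes in short steps, Python scripts to look and compute and a shell command to move; the robot and the scene stay as the last step left them, time stands still between calls to the robot, and variables do not carry over. Pictures are saved under pics/ and viewed, about 12 in all and at most 16, crops included, and the job is handed in when it is done.

```bash
ls; mkdir -p pics; python3 - <<'E'
from workcell import manip, viewer
import cv2
print(manip.state())
for n in ("side","top"):
    c=viewer.capture(n); cv2.imwrite(f"pics/{n}0.png",c["color"][:,:,::-1]); print(n,c["camera_matrix"],c["eye"],c["attitude"])
E
```

```text
pics
{'time': 0.0, 'q': array([-1.43852441e+00,  4.94194588e-01,  1.34615376e+00, -1.49991830e-05,
        1.30252743e+00, -9.55179176e-02]), 'joint_vel': array([ 1.60619082e-03,  9.77320049e-04, -1.63680462e-05,  1.18126197e-05,
       -5.92074214e-04, -2.22453768e-04]), 'tau': array([-4.74313565e-03, -8.82186270e+01, -3.83867168e+01, -3.66309387e-04,
        1.00219710e-02,  7.77549545e-07]), 'ee_pos': array([ 0.14107745, -0.60847723,  0.23068551]), 'orientation': array([ 0.44024603,  0.55391584, -0.43962373,  0.5532555 ]), 'contact_force': array([-0.03950269,  0.82938554,  0.25661331]), 'wrist_torque': array([ 0.02260306, -0.02439444, -0.05156116]), 'opening': 1.0036722651628078}
side [[499.27806604   0.         277.21995481]
 [  0.         499.27806604 206.92509966]
 [  0.           0.           1.        ]] [-0.1007441   0.62807117  0.69294945] [-0.3594773   0.80452796 -0.43650419  0.18158998]
top [[431.65306905   0.         282.99414283]
 [  0.         431.65306905 215.42593699]
 [  0.           0.           1.        ]] [ 0.4744275  -0.03893824  1.2614731 ] [ 0.71237199 -0.70028386  0.02923012 -0.03569676]
```

View pics/top0.png

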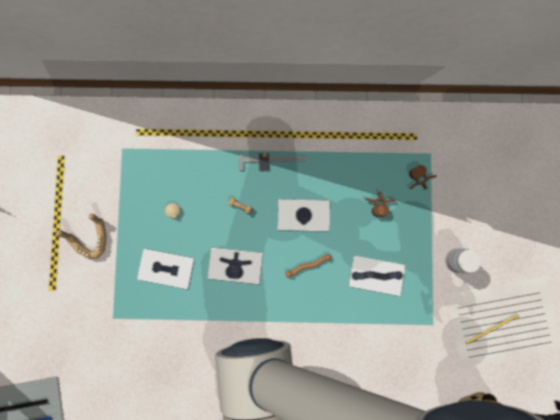

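View pics/side0.png

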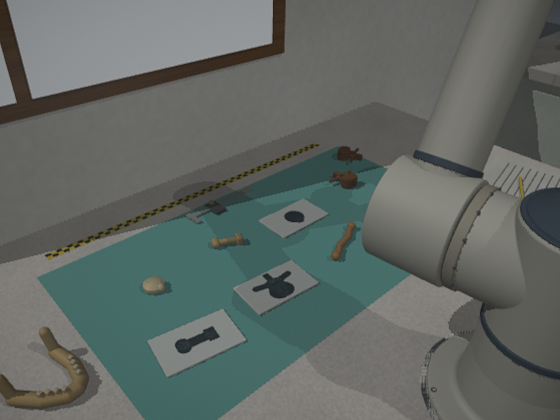

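Top view: target vertebra at (380,205), with its look-alike at (418,178). Kneecap is at (172,211), foot bone (240,206), clavicle (308,266). Pads: kneecap (303,215), clavicle (377,275), foot bone (165,268), vertebra (235,266). The side view shows the same things, obliquely. Next I'll enlarge the crops.

```bash
cat > h.py <<'E'
import numpy as np, cv2
from workcell import manip, viewer
from scipy.spatial.transform import Rotation as R
def cap(n):
    c=viewer.capture(n); c["R"]=R.from_quat(c["attitude"]).as_matrix(); return c
def ray(c,p):
    d=c["R"]@np.linalg.inv(c["camera_matrix"])@np.array([p[0],p[1],1.]); return d/np.linalg.norm(d)
def at(c,p,z):
    d=ray(c,p); return c["eye"]+d*(z-c["eye"][2])/d[2]
def proj(c,P):
    v=(np.atleast_2d(P)-c["eye"])@c["R"]; u=v@c["camera_matrix"].T; return u[:,:2]/u[:,2:]
def tri(c1,p1,c2,p2):
    d1,d2=ray(c1,p1),ray(c2,p2); A=np.c_[d1,-d2]; s=np.linalg.lstsq(A,c2["eye"]-c1["eye"],rcond=None)[0]
    a,b=c1["eye"]+s[0]*d1,c2["eye"]+s[1]*d2; return (a+b)/2,np.linalg.norm(a-b)
def crop(img,x0,x1,y0,y1,s,fn):
    o=cv2.resize(img[y0:y1,x0:x1,::-1],None,fx=s,fy=s,interpolation=cv2.INTER_CUBIC)
    for x in range(-(-x0//10)*10,x1,10):
        cv2.line(o,(int((x-x0+.5)*s),0),(int((x-x0+.5)*s),6 if x%50 else 14),(0,0,255),1)
    for y in range(-(-y0//10)*10,y1,10):
        cv2.line(o,(0,int((y-y0+.5)*s)),(6 if y%50 else 14,int((y-y0+.5)*s)),(0,0,255),1)
    cv2.imwrite("pics/"+fn,o)
E
python3 - <<'E'
from h import *
t=cap("top");s=cap("side")
crop(t["color"],130,290,185,295,5,"tl.png");crop(t["color"],270,430,155,300,4,"tr.png")
crop(s["color"],130,380,140,375,2.5,"s.png")
for c,n in ((t,"top"),(s,"side")):
    img=c["color"]; hsv=cv2.cvtColor(img,cv2.COLOR_RGB2HSV).astype(int); g=img.astype(int)
    # pads: pale and unsaturated quads inside mat; brown: hue
    for nm,m in (("pad",(hsv[...,1]<40)&(hsv[...,2]>120)),("dark",(hsv[...,2]<60)),("bone",(hsv[...,0]<25)&(hsv[...,1]>75))):
        k,l,st,ce=cv2.connectedComponentsWithStats(m.astype(np.uint8))
        for i in range(1,k):
            x,y,w,h,a=st[i]
            if 25<a<6000 and x>120 and x<440 and y>130 : 
                (cx,cy),(ww,hh),an=cv2.minAreaRect(np.argwhere(l==i)[:,::-1].astype(np.float32))
                P=at(c,(cx,cy),.005)
                print(n,nm,a,ce[i].round(1),(round(cx,1),round(cy,1)),(round(ww),round(hh)),round(an),P.round(3))
E
```

```text
top pad 121 [244.2 160.4] (244.6, 159.2) (14, 18) 57 [0.755 0.09  0.005]
top pad 1447 [303.4 215. ] (303.4, 215.0) (52, 32) 2 [ 0.592 -0.086  0.005]
top pad 30 [170.1 208.2] (170.7, 208.6) (11, 15) 39 [0.605 0.303 0.005]
top pad 1323 [234.9 265.1] (234.7, 265.4) (53, 32) 6 [0.442 0.111 0.005]
top pad 1503 [165.3 268.5] (165.1, 268.4) (53, 32) 11 [0.43  0.312 0.005]
top pad 1394 [376.6 275.3] (376.7, 275.2) (53, 32) 11 [ 0.422 -0.3    0.005]
top dark 42 [263.6 158.1] (263.6, 157.8) (9, 6) 18 [0.76  0.034 0.005]
top dark 128 [303.4 214.9] (303.2, 214.8) (11, 12) 45 [ 0.593 -0.086  0.005]
top dark 35 [229.8 272.7] (230.0, 272.5) (8, 5) 45 [0.422 0.124 0.005]
top dark 221 [262.2 343.2] (259.6, 343.0) (45, 8) 5 [0.224 0.034 0.005]
top dark 1501 [477.6 411.3] (479.0, 407.0) (110, 24) 0 [ 0.061 -0.584  0.005]
top bone 197 [419.3 174.3] (420.4, 176.3) (21, 19) 42 [ 0.712 -0.428  0.005]
top bone 215 [380.1 206.9] (379.8, 205.5) (21, 19) 55 [ 0.624 -0.309  0.005]
top bone 100 [239.5 205.2] (239.8, 205.4) (22, 6) 27 [0.617 0.101 0.005]
top bone 206 [307.7 265.3] (307.9, 265.2) (6, 47) 68 [ 0.44
[... 1126 characters left out ...]
749 0.015 0.005]
side dark 169 [294.  216.3] (294.0, 216.0) (10, 18) 90 [ 0.597 -0.087  0.005]
side dark 541 [276.7 285.6] (272.6, 285.6) (25, 40) 82 [0.448 0.117 0.005]
side dark 409 [195.9 340. ] (196.6, 340.3) (14, 44) 68 [0.432 0.313 0.005]
side dark 36 [438.  343.8] (438.1, 343.6) (2, 15) 49 [ 0.142 -0.003  0.005]
side dark 38 [425.2 397.6] (426.1, 398.3) (13, 4) 72 [0.093 0.109 0.005]
side bone 226 [347.7 153.8] (349.4, 154.0) (24, 13) 9 [ 0.723 -0.44   0.005]
side bone 267 [344.8 178.6] (343.7, 177.3) (25, 18) 23 [ 0.642 -0.322  0.005]
side bone 263 [343.  241.2] (343.4, 240.7) (9, 41) 30 [ 0.453 -0.104  0.005]
side bone 189 [226.  240.5] (226.5, 240.9) (11, 30) 79 [0.626 0.097 0.005]
```

View pics/tl.png

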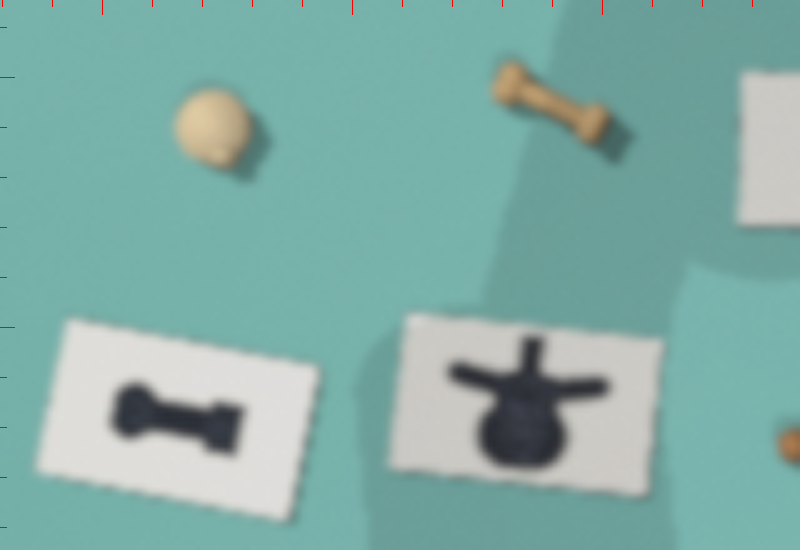

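View pics/tr.png

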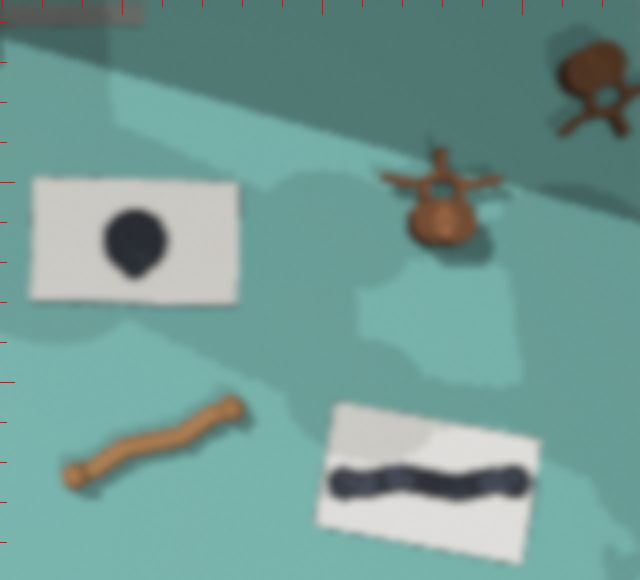

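View pics/s.png

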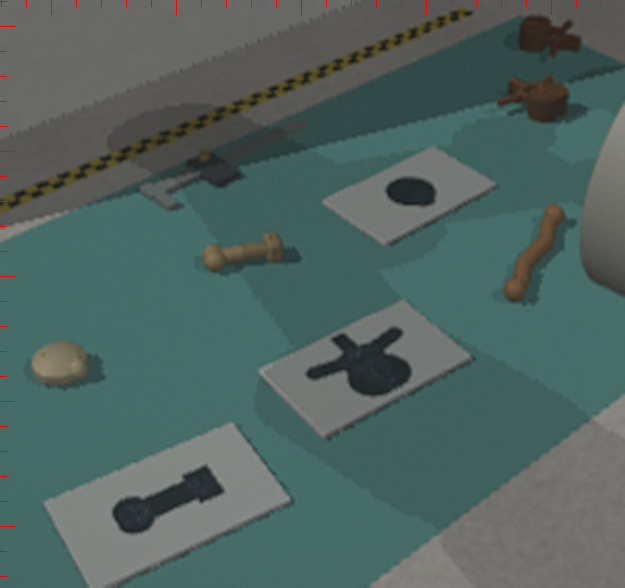

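Readings in full-image pixels (crop / scale + offset): kneecap dome centre (171.9,209.5), its point towards (174.3,216.5). Foot bone head is at (231.7,201.1), base (248.3,209.3). Vertebra drum top is (380.2,210), spine tip (379.5,192.5). Clavicle ends are (288.2,273.5) and (327.7,256.2). I'll triangulate these against the side view.

```bash
cat > m.py <<'E'
from h import *
t=cap("top");s=cap("side")
L=lambda p:(p[0]/5+129.5,p[1]/5+184.5)
Rr=lambda p:(p[0]/4+269.5,p[1]/4+154.5)
S=lambda p:(p[0]/2.5+129.5,p[1]/2.5+139.5)
for n,a,b in (("knee c",L((212,127)),S((60,363))),
 ("meta head",L((510,83)),S((213,256))),("meta base",L((594,124)),S((275,247))),
 ("vert drumtop",Rr((443,220)),S((550,92))),("vert tip",Rr((440,152)),S((503,101))),
 ("clav +y",Rr((75,476)),S((514,289))),("clav -y",Rr((233,407)),S((553,214))),
 ("padM",L((179,420)),S((168,505))),("padV",L((526,405)),S((366,369))),("padK",Rr((135,241)),S((409,196)))):
    P,e=tri(t,a,s,b); print(n,P.round(4),"gap",round(e,4))
def pad(n,cs,f):
    C=np.array([at(t,f(c),.005) for c in cs]); # order: TL,TR,BR,BL  (TL=+x+y)
    d=(C[0]+C[3]-C[1]-C[2])[:2]; e=(C[0]+C[1]-C[2]-C[3])[:2]
    print(n,C.mean(0).round(4),"size",(np.linalg.norm(d)/2).round(4),(np.linalg.norm(e)/2).round(4),"yaw",np.arctan2(-d[0],d[1]).round(3),np.arctan2(e[1],e[0]).round(3))
pad("padM",[(67,318),(321,367),(292,522),(36,472)],L)
pad("padV",[(405,313),(663,340),(650,497),(388,469)],L)
pad("padK",[(33,177),(240,182),(238,305),(29,300)],Rr)
pad("padC",[(335,402),(541,439),(524,564),(316,525)],Rr)
def obj(n,a,b,z,ax): 
    A,B=at(t,a,z),at(t,b,z); d=(B-A)[:2]
    print(n,"A",A.round(4),"B",B.round(4),"mid",((A+B)/2).round(4),"len",np.linalg.norm(d).round(4),"yaw",(np.arctan2(-d[0],d[1]) if ax=="y" else np.arctan2(d[1],d[0])).round(3))
obj("clav ends",Rr((233,407)),Rr((75,476)),.010,"y")
obj("meta",L((594,124)),L((510,83)),.013,"y")
obj("knee c->tip",L((212,126)),L((224,161)),.009,"x")
obj("vert drum->tip",Rr((443,221)),Rr((440,150)),.020,"x")
E
python3 m.py
```

```text
knee c [0.6004 0.2981 0.0114] gap 0.0004
meta head [0.6294 0.1251 0.014 ] gap 0.0022
meta base [0.6057 0.075  0.0128] gap 0.0005
vert drumtop [ 0.6098 -0.3048  0.029 ] gap 0.0007
vert tip [ 0.6688 -0.3077 -0.01  ] gap 0.0112
clav +y [ 0.4233 -0.0437  0.0131] gap 0.0026
clav -y [ 0.4749 -0.1564  0.0119] gap 0.0034
padM [0.4304 0.3131 0.0027] gap 0.0017
padV [0.4427 0.1119 0.0013] gap 0.0018
padK [ 0.5947 -0.0845  0.0018] gap 0.0036
padM [0.4303 0.3119 0.005 ] size 0.1515 0.0902 yaw -0.171 -0.152
padV [0.4425 0.1106 0.005 ] size 0.1517 0.0904 yaw -0.087 -0.069
padK [ 0.5932 -0.0855  0.005 ] size 0.1519 0.0903 yaw -0.007 -0.011
padC [ 0.422  -0.2995  0.005 ] size 0.1508 0.0898 yaw -0.163 -0.147
clav ends A [ 0.4735 -0.1576  0.01  ] B [ 0.4222 -0.0445  0.01  ] mid [ 0.4479 -0.1011  0.01  ] len 0.1242 yaw 0.426
meta A [0.6055 0.0748 0.013 ] B [0.6288 0.1244 0.013 ] mid [0.6172 0.0996 0.013 ] len 0.0548 yaw -0.438
knee c->tip A [0.6011 0.2986 0.009 ] B [0.5807 0.2908 0.009 ] mid [0.5909 0.2947 0.009 ] len 0.0219 yaw -2.774
vert drum->tip A [ 0.6098 -0.307   0.02  ] B [ 0.6615 -0.305   0.02  ] mid [ 0.6357 -0.306   0.02  ] len 0.0517 yaw 0.039
```

Heights and sizes check out: pads measure about 151 x 90 mm, the drum top about 28 mm, and the other bones stand 11-14 mm. Only the vertebra's spine tip failed, because it is hidden in the side view; I don't use that one. Now a planning helper and the first test rows.

```bash
cat > go.py <<'E'
# usage: go.py x y z jawyaw : remaining shift (tool units) and turn about tool x (units of 360deg)
from h import *; import sys
x,y,z,psi=map(float,sys.argv[1:5]); s=manip.state()
M=R.from_quat(s["orientation"]).as_matrix(); p=s["ee_pos"]
jy=np.arctan2(M[1,2],M[0,2]); d=(psi-jy+np.pi/2)%np.pi-np.pi/2
Mt=M@R.from_rotvec([-d,0,0]).as_matrix()
tx=np.cross([0,0,-1],M[:,0]) # tilt error (world)
print("t",round(s["time"],2),"p",p.round(4),"jaw",jy.round(3),"open",round(s["opening"],3),"F",np.round(s["contact_force"],1),"q6",s["q"][5].round(2),"down",M[:,0].round(3))
print("shift now-axes",(M.T@(np.array([x,y,z])-p)/.03).round(2),"shift after-turn axes",(Mt.T@(np.array([x,y,z])-p)/.03).round(2),"turn x",round(-d/2/np.pi,4))
E
python3 go.py 0.610 -0.3055 0.12 1.61
python3 -m jog '[[[0,0,0],[0,0,0],-1],[[-0.5,0,0],[0,0,0],-1]]' 40
python3 go.py 0.610 -0.3055 0.12 1.61
```

```text
t 0.3 p [ 0.1411 -0.6087  0.2311] jaw -1.343 open 0.999 F [-0.4 -0.2  0.1] q6 -0.1 down [-0.  0. -1.]
shift now-axes [ 3.71 17.51 -6.32] shift after-turn axes [ 3.71 16.01 -9.49] turn x 0.03
time: 0.47
ee_pos: [0.1409, -0.6074, 0.2436]
orientation: [0.441, 0.555, -0.439, 0.552]
contact_force: [0.1, 0.1, 0.8]
opening: 0.997
t 0.47 p [ 0.1409 -0.6074  0.2436] jaw -1.343 open 0.997 F [0.1 0.1 0.8] q6 -0.1 down [-0.001  0.005 -1.   ]
shift now-axes [ 4.16 17.5  -6.25] shift after-turn axes [ 4.16 16.02 -9.42] turn x 0.03
```

```bash
python3 -m jog '[[[0,0,0],[0.015,0,0],-1],[[0,0,0],[0.015,0,0],-1],[[0,1,-0.59],[0,0,0],-1],[[0,1,-0.59],[0,0,0],-1],[[0,1,-0.59],[0,0,0],-1]]' >/dev/null
python3 -m jog '[[[0,1,-0.59],[0,0,0],-1],[[0,1,-0.59],[0,0,0],-1],[[0,1,-0.59],[0,0,0],-1],[[0,1,-0.59],[0,0,0],-1],[[0,1,-0.59],[0,0,0],-1]]' >/dev/null
python3 go.py 0.610 -0.3055 0.12 1.61
```

```text
t 1.3 p [ 0.3802 -0.4581  0.2461] jaw -1.551 open 1.001 F [ 1.  -1.3  0.1] q6 0.57 down [-0.001 -0.001 -1.   ]
shift now-axes [ 4.19  7.76 -4.94] shift after-turn axes [ 4.19  7.86 -4.79] turn x -0.0031
```

```bash
python3 -m jog '[[[0,1,-0.62],[-0.003,0,0],-1],[[0,1,-0.62],[0,0,0],-1],[[0.2,1,-0.62],[0,0,0],-1],[[0.6,1,-0.62],[0,0,0],-1],[[0.7,1,-0.62],[0,0,0],-1]]' >/dev/null
python3 -m jog '[[[0.7,0.9,-0.55],[0,0,0],-1],[[0.7,0.9,-0.55],[0,0,0],-1],[[0.7,0.8,-0.5],[0,0,0],-1],[[0,0,0],[0,0,0],-1]]' >/dev/null
python3 go.py 0.610 -0.3055 0.004 1.61
```

```text
t 2.05 p [ 0.6191 -0.2968  0.1355] jaw -1.527 open 0.998 F [-1.8  0.9 -0.1] q6 1.0 down [ 0.005 -0.005 -1.   ]
shift now-axes [ 4.38 -0.34  0.25] shift after-turn axes [ 4.38 -0.34  0.25] turn x 0.0007
```

```bash
python3 -m jog '[[[0.5,-0.35,0.25],[0,0,0],-1],[[0.8,0,0],[0,0,0],-1],[[0.8,0,0],[0,0,0],-1],[[0.5,0,0],[0,0,0],-1],[[0,0,0],[0,0,0],-1]]' >/dev/null
python3 go.py 0.610 -0.3055 0.004 1.61
python3 - <<'E'
from h import *
s=cap("side");crop(s["color"],280,420,100,230,4.5,"v1.png")
E
```

```text
t 2.47 p [ 0.6112 -0.3033  0.0537] jaw -1.522 open 0.996 F [-1.1  0.  -0.9] q6 0.98 down [ 0.006 -0.006 -1.   ]
shift now-axes [ 1.66 -0.05  0.06] shift after-turn axes [ 1.66 -0.05  0.06] turn x 0.0015
```

View pics/v1.png

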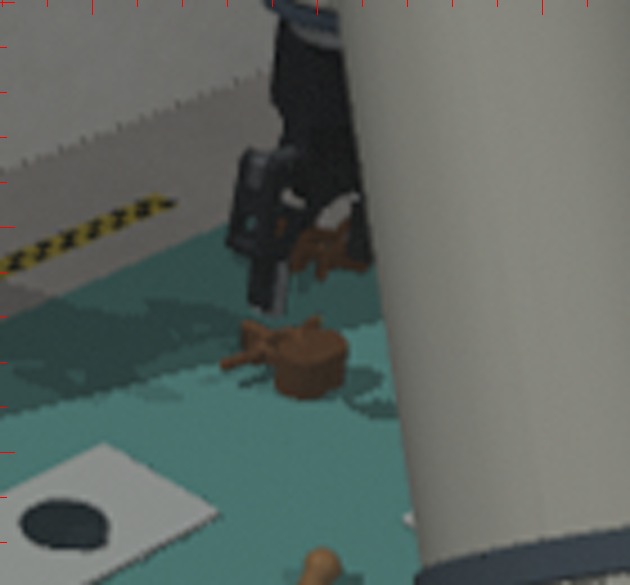

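The open +y finger is at crop (265,300), above and left of the drum at (310,360), so nothing is touching (6 pictures so far). Descending and gripping.

```bash
python3 -m jog '[[[0.8,-0.05,0.06],[0,0,0],-1],[[0.5,0,0],[0,0,0],-1],[[0.3,0,0],[0,0,0],-1],[[0,0,0],[0,0,0],-1]]' >/dev/null
python3 go.py 0.610 -0.3055 0.004 1.61
python3 -m jog '[[[0,0,0],[0,0,0],0],[[0,0,0],[0,0,0],1],[[0,0,0],[0,0,0],1],[[0,0,0],[0,0,0],1],[[0,0,0],[0,0,0],1]]' 30 >/dev/null
python3 go.py 0.4246 0.112 0.10 1.493
```

```text
t 2.85 p [ 0.6128 -0.3076  0.0099] jaw -1.523 open 1.0 F [-0.7  0.7 -0.1] q6 0.97 down [ 0.011 -0.01  -1.   ]
shift now-axes [ 0.19 -0.09 -0.08] shift after-turn axes [ 0.19 -0.09 -0.08] turn x 0.0014
t 3.27 p [ 0.6147 -0.3086  0.0139] jaw -1.523 open 0.543 F [ 0.7  0.1 -0.8] q6 0.97 down [ 0.015 -0.012 -1.   ]
shift now-axes [ -3.13  -5.61 -14.27] shift after-turn axes [ -3.13  -7.36 -13.45] turn x 0.02
```

```bash
cat >> go.py <<'E'
w=M.T@np.cross(M[:,0],[0,0,-1]); print("untilt y,z",(w/2/np.pi).round(4)[1:])
E
python3 -m jog '[[[0,0,0],[0,0,0],-0.5],[[0,0,0],[0,0,0],-1],[[0,0,0],[0,0,0],-1]]' 30 >/dev/null
python3 go.py 0.610 -0.3065 0.003 1.61
```

```text
t 3.52 p [ 0.6152 -0.3088  0.015 ] jaw -1.523 open 0.942 F [ 0.3 -0.3 -0. ] q6 0.97 down [ 0.017 -0.013 -1.   ]
shift now-axes [ 0.4  -0.18 -0.09] shift after-turn axes [ 0.4  -0.18 -0.09] turn x 0.0014
untilt y,z [ 0.0021 -0.0025]
```

```bash
python3 -m jog '[[[0.3,-0.15,-0.08],[0.001,0.002,-0.0025],-1],[[0.25,0,0],[0,0,0],-1],[[0.03,0,0],[0,0,0],-1]]' 30 >/dev/null
python3 go.py 0.610 -0.3065 0.003 1.61
```

```text
t 3.77 p [ 0.6105 -0.3066 -0.0037] jaw -1.53 open 1.002 F [ 0.9 -0.7  0.2] q6 0.98 down [-0.001  0.    -1.   ]
shift now-axes [-0.22 -0.02 -0.  ] shift after-turn axes [-0.22 -0.02 -0.  ] turn x 0.0003
untilt y,z [-0.      0.0001]
```

```bash
python3 -m jog '[[[-0.22,0,0],[0,0,0],0],[[0,0,0],[0,0,0],1],[[0,0,0],[0,0,0],1],[[0,0,0],[0,0,0],1],[[0,0,0],[0,0,0],1]]' 30 >/dev/null
python3 go.py 0.610 -0.3065 0.003 1.61
```

```text
t 4.18 p [ 0.61   -0.3064  0.0024] jaw -1.53 open 0.547 F [-1.   0.1 -0.6] q6 0.98 down [-0.002  0.001 -1.   ]
shift now-axes [-0.02  0.    0.  ] shift after-turn axes [-0.02  0.    0.  ] turn x 0.0003
untilt y,z [-0.0002  0.0004]
```

```bash
python3 -m jog '[[[-0.5,0,0],[0,0,0],1],[[-0.8,0,0],[0.0,0,0],1],[[-0.8,0,0],[0.007,0,0],1],[[-0.8,0,0],[0.007,0,0],1],[[-0.5,0,0],[0.006,0,0],1]]' 40 >/dev/null
python3 go.py 0.4246 0.112 0.10 1.493
```

```text
t 4.6 p [ 0.6078 -0.305   0.104 ] jaw -1.658 open 0.545 F [ 1.  -0.4 -0.8] q6 1.11 down [-0.009  0.005 -1.   ]
shift now-axes [  0.26  -7.3  -13.31] shift after-turn axes [  0.26  -7.17 -13.38] turn x -0.0016
untilt y,z [-0.0007  0.0015]
```

```bash
python3 -m jog '[[[0,-0.3,-0.5],[-0.0015,-0.0007,0.0015],1],[[0,-0.5,-0.95],[0,0,0],1],[[0,-0.5,-0.95],[0,0,0],1],[[0,-0.5,-0.95],[0,0,0],1],[[0,-0.5,-0.95],[0,0,0],1]]' >/dev/null
python3 -m jog '[[[0,-0.5,-0.95],[0,0,0],1],[[0,-0.5,-0.95],[0,0,0],1],[[0,-0.5,-0.95],[0,0,0],1],[[0,-0.5,-0.95],[0,0,0],1],[[0,-0.5,-0.95],[0,0,0],1]]' >/dev/null
python3 go.py 0.4246 0.112 0.10 1.493
```

```text
t 5.43 p [ 0.4864 -0.0194  0.1082] jaw -1.659 open 0.546 F [ 0.2 -0.3 -1.6] q6 1.51 down [ 0.016 -0.009 -1.   ]
shift now-axes [ 0.2  -2.44 -4.18] shift after-turn axes [ 0.2  -2.4  -4.21] turn x -0.0017
untilt y,z [ 0.0012 -0.0027]
```

```bash
python3 -m jog '[[[0.1,-0.5,-0.9],[-0.0015,0.0012,-0.0027],1],[[0,-0.5,-0.9],[0,0,0],1],[[0,-0.5,-0.9],[0,0,0],1],[[0,-0.4,-0.7],[0,0,0],1],[[0,0,0],[0,0,0],1]]' >/dev/null
python3 go.py 0.4246 0.112 0.0075 1.493
python3 - <<'E'
from h import *
s=cap("side");crop(s["color"],200,340,180,320,4,"v2.png")
E
```

```text
t 5.85 p [0.4321 0.0953 0.1056] jaw -1.647 open 0.548 F [-0.9 -1.  -1.2] q6 1.73 down [-0.     0.001 -1.   ]
shift now-axes [ 3.27 -0.29 -0.53] shift after-turn axes [ 3.27 -0.29 -0.53] turn x 0.0003
untilt y,z [-0.0001  0.0001]
```

View pics/v2.png

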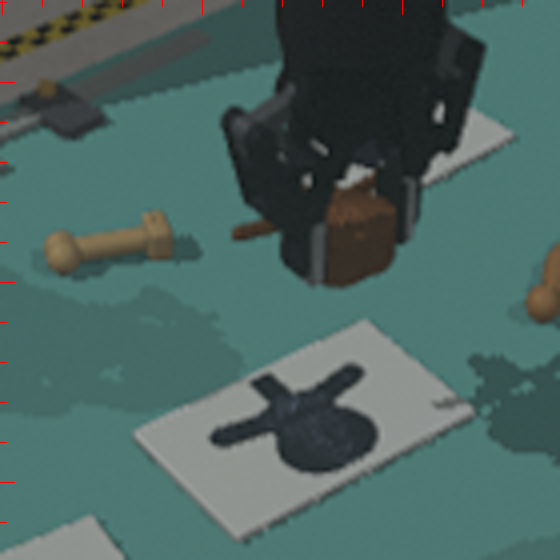

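The vertebra is held level by its drum sides at crop (355,235), above its outline at (320,430). Lowering now.

```bash
python3 -m jog '[[[0.5,-0.29,-0.53],[0,0,0],1],[[0.8,0,0],[0,0,0],1],[[0.8,0,0],[0,0,0],1],[[0.4,0,0],[0,0,0],1],[[0,0,0],[0,0,0],1]]' >/dev/null
python3 go.py 0.4246 0.112 0.0075 1.493
```

```text
t 6.32 p [0.4309 0.1103 0.0302] jaw -1.645 open 0.545 F [-0.6  0.2 -0.6] q6 1.76 down [ 0.011  0.001 -1.   ]
shift now-axes [ 0.75 -0.22 -0.04] shift after-turn axes [ 0.75 -0.22 -0.04] turn x 0.0005
untilt y,z [-0.0003 -0.0017]
```

```bash
python3 -m jog '[[[0.25,-0.22,-0.04],[0,-0.0003,-0.0017],1],[[0.25,0,0],[0,0,0],1],[[0.1,0,0],[0,0,0],1],[[0,0,0],[0,0,0],1]]' >/dev/null
python3 go.py 0.4246 0.112 0.0075 1.493
```

```text
t 6.65 p [0.4257 0.1108 0.0118] jaw -1.647 open 0.544 F [ 0.8  0.7 -0.6] q6 1.77 down [ 0.001  0.    -1.   ]
shift now-axes [ 0.14 -0.04 -0.04] shift after-turn axes [ 0.14 -0.04 -0.04] turn x 0.0002
untilt y,z [-0.     -0.0001]
```

```bash
python3 -m jog '[[[0.1,-0.04,-0.04],[0,0,0],1],[[0.05,0,0],[0,0,0],1],[[0,0,0],[0,0,0],1]]' >/dev/null
python3 go.py 0.4246 0.112 0.0075 1.493
```

```text
t 6.9 p [0.4254 0.1122 0.0077] jaw -1.647 open 0.547 F [-0.5  0.2 -1.4] q6 1.77 down [ 0.003  0.    -1.   ]
shift now-axes [ 0.01 -0.02  0.01] shift after-turn axes [ 0.01 -0.02  0.01] turn x 0.0002
untilt y,z [-0.0001 -0.0004]
```

```bash
python3 -m jog '[[[0,0,0],[0,0,0],0],[[0,0,0],[0,0,0],-1],[[0,0,0],[0,0,0],-1],[[0,0,0],[0,0,0],-1]]' >/dev/null
python3 -m jog '[[[-0.3,0,0],[0,0,0],-1],[[-0.8,0,0],[0,0,0],-1],[[-0.9,0,0],[-0.017,0,0],-1],[[-0.9,0,0],[-0.017,0,0],-1],[[-0.6,0,0],[-0.017,0,0],-1]]' >/dev/null
python3 go.py 0.601 0.298 0.1 1.939
python3 - <<'E'
from h import *
s=cap("side");crop(s["color"],200,340,230,350,4,"v3.png")
E
```

```text
t 7.65 p [0.4229 0.1119 0.1166] jaw -1.32 open 1.004 F [ 1.3 -0.3  0. ] q6 1.44 down [-0.004 -0.    -1.   ]
shift now-axes [ 0.53  7.3  -4.53] shift after-turn axes [ 0.53  7.78 -3.65] turn x -0.0186
untilt y,z [-0.0001  0.0006]
```

View pics/v3.png

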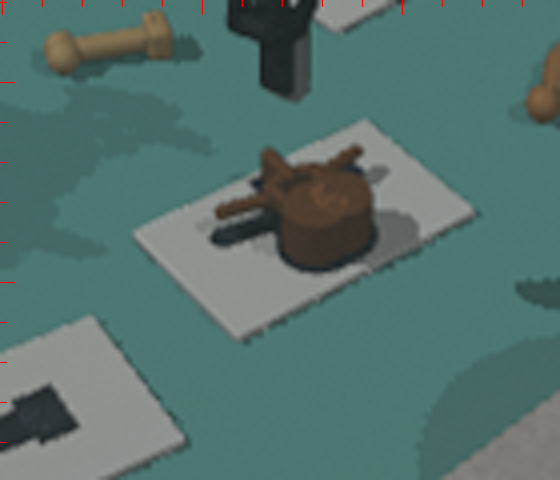

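The vertebra sits centred on its outline, drum at crop (325,220). Next the kneecap.

```bash
python3 -m jog '[[[0,0.0,0],[-0.0186,0,0],-1],[[0,0.9,-0.42],[0,0,0],-1],[[0,0.9,-0.42],[0,0,0],-1],[[0,0.9,-0.42],[0,0,0],-1],[[0,0.9,-0.42],[0,0,0],-1]]' >/dev/null
python3 -m jog '[[[0,0.9,-0.42],[0,0,0],-1],[[0,0.9,-0.42],[0,0,0],-1],[[0,0.9,-0.42],[0,0,0],-1],[[0,0.6,-0.3],[0,0,0],-1],[[0,0,0],[0,0,0],-1]]' >/dev/null
python3 go.py 0.601 0.298 0.003 1.939
```

```text
t 8.53 p [0.5845 0.2867 0.1304] jaw -1.191 open 1.002 F [-1.5 -0.9  0.4] q6 1.56 down [ 0.006  0.001 -1.   ]
shift now-axes [ 4.25  0.63 -0.15] shift after-turn axes [ 4.25  0.62 -0.16] turn x 0.0019
untilt y,z [ 0.0001 -0.0009]
```

```bash
python3 -m jog '[[[0.6,0.6,-0.15],[0.002,0,-0.001],-1],[[0.9,0,0],[0,0,0],-1],[[0.9,0,0],[0,0,0],-1],[[0.6,0,0],[0,0,0],-1],[[0,0,0],[0,0,0],-1]]' >/dev/null
python3 go.py 0.601 0.298 0.003 1.939
```

```text
t 8.95 p [0.6007 0.2989 0.0421] jaw -1.203 open 0.997 F [-0.8 -0.8 -0.8] q6 1.58 down [ 0.004  0.    -1.   ]
shift now-axes [ 1.3  -0.01  0.03] shift after-turn axes [ 1.3  -0.01  0.03] turn x -0.0001
untilt y,z [ 0.0001 -0.0006]
```

```bash
python3 -m jog '[[[0.6,0,0.03],[0,0,-0.0006],-1],[[0.4,0,0],[0,0,0],-1],[[0.2,0,0],[0,0,0],-1],[[0,0,0],[0,0,0],-1]]' >/dev/null
python3 go.py 0.601 0.298 0.001 1.939
```

```text
t 9.28 p [0.6008 0.2973 0.0084] jaw -1.204 open 1.003 F [-0.8 -0.  -0.6] q6 1.58 down [ 0.    -0.001 -1.   ]
shift now-axes [ 0.25  0.02 -0.02] shift after-turn axes [ 0.25  0.02 -0.02] turn x -0.0002
untilt y,z [0.0002 0.    ]
```

```bash
python3 -m jog '[[[0.2,0,0],[0,0,0],-1],[[0.07,0,0],[0,0,0],0],[[0,0,0],[0,0,0],1],[[0,0,0],[0,0,0],1],[[0,0,0],[0,0,0],1]]' 30 >/dev/null
python3 -m jog '[[[0,0,0],[0,0,0],1]]' >/dev/null
python3 go.py 0.601 0.298 0.001 1.939
```

```text
t 9.78 p [0.6024 0.2978 0.0038] jaw -1.204 open 0.483 F [-0.3  0.4 -1.2] q6 1.58 down [ 0.005  0.001 -1.   ]
shift now-axes [ 0.09 -0.04 -0.02] shift after-turn axes [ 0.09 -0.04 -0.02] turn x -0.0002
untilt y,z [ 0.0002 -0.0007]
```

```bash
python3 -m jog '[[[-0.2,0,0],[0,0,0],1],[[-0.2,0,0],[0,0,0],1],[[0,0,0],[0,0,0],1]]' >/dev/null
python3 go.py 0.5935 -0.0853 0.1 1.562
python3 - <<'E'
from h import *
s=cap("side");crop(s["color"],90,230,190,320,4,"k1.png")
E
```

```text
t 10.03 p [0.6025 0.298  0.0174] jaw -1.204 open 0.485 F [ 0.6  0.3 -0.8] q6 1.58 down [ 0.005  0.001 -1.   ]
shift now-axes [-2.76 -4.85 11.82] shift after-turn axes [-2.76 -0.17 12.78] turn x 0.0598
untilt y,z [ 0.0002 -0.0008]
```

View pics/k1.png

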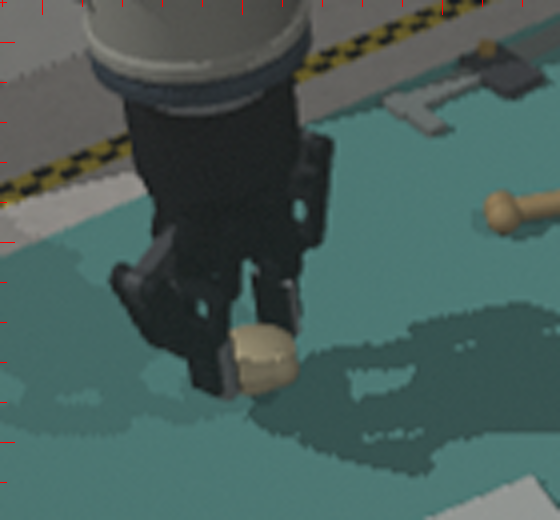

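The kneecap is held level at crop (265,355), clear of the table. Carrying on.

```bash
python3 -m jog '[[[-0.6,0,0],[0.015,0,-0.0008],1],[[-0.8,0,0],[0.015,0,0],1],[[-0.8,0,0],[0.015,0,0],1],[[-0.4,0,0],[0.015,0,0],1],[[0,0,0.5],[0,0,0],1]]' >/dev/null
python3 -m jog '[[[0,0,0.9],[0,0,0],1],[[0,0,0.9],[0,0,0],1],[[0,0,0.9],[0,0,0],1],[[0,0,0.9],[0,0,0],1],[[0,0,0.9],[0,0,0],1]]' >/dev/null
python3 go.py 0.5935 -0.0853 0.1 1.562
```

```text
t 10.92 p [0.5968 0.1446 0.0969] jaw -1.581 open 0.484 F [-0.4  0.5 -0.7] q6 1.72 down [-0. -0. -1.]
shift now-axes [-0.1  -0.03  7.67] shift after-turn axes [-0.1  -0.04  7.67] turn x -0.0003
untilt y,z [0.0001 0.    ]
```

```bash
python3 -m jog '[[[-0.1,0,1],[0,0,0],1],[[0,0,1],[0,0,0],1],[[0,0,1],[0,0,0],1],[[0,0,1],[0,0,0],1],[[0,0,1],[0,0,0],1]]' >/dev/null
python3 -m jog '[[[0,0,0.9],[0,0,0],1],[[0,0,0.6],[0,0,0],1],[[0,0,0.3],[0,0,0],1],[[0,0,0],[0,0,0],1]]' >/dev/null
python3 go.py 0.5935 -0.0853 0.0088 1.562
```

```text
t 11.67 p [ 0.589  -0.0795  0.0955] jaw -1.566 open 0.483 F [-0.1 -0.5 -0.2] q6 1.34 down [-0.006 -0.002 -1.   ]
shift now-axes [2.89 0.17 0.19] shift after-turn axes [2.89 0.17 0.19] turn x 0.0021
untilt y,z [0.0003 0.001 ]
```

```bash
python3 -m jog '[[[0.4,0.17,0.19],[0.002,0,0.001],1],[[0.8,0,0],[0,0,0],1],[[0.7,0,0],[0,0,0],1],[[0.4,0,0],[0,0,0],1],[[0,0,0],[0,0,0],1]]' >/dev/null
python3 go.py 0.5935 -0.0853 0.0088 1.562
```

```text
t 12.08 p [ 0.594  -0.0827  0.024 ] jaw -1.574 open 0.479 F [-0.5 -0.3 -0.8] q6 1.34 down [ 0.002 -0.001 -1.   ]
shift now-axes [ 0.51 -0.02  0.09] shift after-turn axes [ 0.51 -0.02  0.09] turn x 0.0009
untilt y,z [ 0.0002 -0.0003]
```

```bash
python3 -m jog '[[[0.2,-0.02,0.09],[0,0,0],1],[[0.17,0,0],[0,0,0],1],[[0.06,0,0],[0,0,0],1],[[0,0,0],[0,0,0],1]]' >/dev/null
python3 go.py 0.5935 -0.0853 0.0088 1.562
```

```text
t 12.42 p [ 0.5933 -0.0833  0.0109] jaw -1.57 open 0.483 F [ 0.1 -0.  -0.6] q6 1.33 down [ 0.002 -0.001 -1.   ]
shift now-axes [0.07 0.01 0.07] shift after-turn axes [0.07 0.01 0.07] turn x 0.0016
untilt y,z [ 0.0002 -0.0003]
```

```bash
python3 -m jog '[[[0.07,0.01,0.04],[0.001,0,0],1],[[0,0,0],[0,0,0],1],[[0,0,0],[0,0,0],0],[[0,0,0],[0,0,0],-1],[[0,0,0],[0,0,0],-1]]'
python3 -m jog '[[[0,0,0],[0,0,0],-1],[[-0.3,0,0],[0,0,0],-1],[[-0.8,0,0],[0,0,0],-1],[[-0.9,0,0],[-0.019,0,0],-1],[[-0.8,0,0],[-0.019,0,0],-1]]' >/dev/null
python3 -m jog '[[[-0.4,0,0],[-0.019,0,0],-1],[[0,0,0],[-0.019,0,0],-1],[[0,0,0],[-0.019,0,0],-1],[[0,0,0],[-0.019,0,0],-1],[[0,0,0],[-0.019,0,0],-1]]' >/dev/null
python3 -m jog '[[[0,0,0],[-0.019,0,0],-1],[[0,0,0],[-0.019,0,0],-1],[[0,0,0],[-0.019,0,0],-1],[[0,0,0],[-0.019,0,0],-1],[[0,0,0],[-0.019,0,0],-1]]' >/dev/null
python3 go.py 0.448 -0.101 0.1 0.235
```

```text
time: 12.83
ee_pos: [0.5949, -0.0847, 0.0105]
orientation: [0.502, 0.497, -0.501, 0.5]
contact_force: [0.0, 0.1, 0.5]
opening: 0.768
t 14.08 p [ 0.5947 -0.0848  0.1222] jaw -0.086 open 1.003 F [ 0.3 -0.9  0.3] q6 -0.15 down [ 0.011 -0.003 -1.   ]
shift now-axes [ 0.69 -0.95 -4.83] shift after-turn axes [ 0.69  0.62 -4.89] turn x -0.051
untilt y,z [0.0018 0.0004]
```

```bash
python3 -m jog '[[[0,0,0],[-0.017,0.0018,0.0004],-1],[[0,0,0],[-0.018,0,0],-1],[[0,0,0],[-0.018,0,0],-1],[[0.1,0.15,-0.8],[0,0,0],-1],[[0,0.15,-0.9],[0,0,0],-1]]' >/dev/null
python3 -m jog '[[[0,0.15,-0.9],[0,0,0],-1],[[0,0.1,-0.9],[0,0,0],-1],[[0,0,-0.6],[0,0,0],-1],[[0,0,-0.2],[0,0,0],-1],[[0,0,0],[0,0,0],-1]]' >/dev/null
python3 go.py 0.448 -0.101 0.003 0.235
python3 - <<'E'
from h import *
t=cap("top");s=cap("side")
a=cv2.resize(t["color"][185:295,270:420,::-1],None,fx=4,fy=4,interpolation=cv2.INTER_CUBIC)
b=cv2.resize(s["color"][175:275,250:400,::-1],None,fx=4,fy=4,interpolation=cv2.INTER_CUBIC)[:,:600]
o=np.vstack([a,b]); o=cv2.resize(o,None,fx=.71,fy=.71); print(o.shape); cv2.imwrite("pics/c1.png",o)
E
```

```text
t 14.92 p [ 0.4617 -0.1036  0.1255] jaw 0.277 open 0.999 F [ 0.7 -0.2  0.3] q6 -0.62 down [ 0.005 -0.002 -1.   ]
shift now-axes [ 4.08  0.22 -0.43] shift after-turn axes [ 4.08  0.2  -0.44] turn x 0.0066
untilt y,z [0.0008 0.0005]
(596, 426, 3)
```

View pics/c1.png

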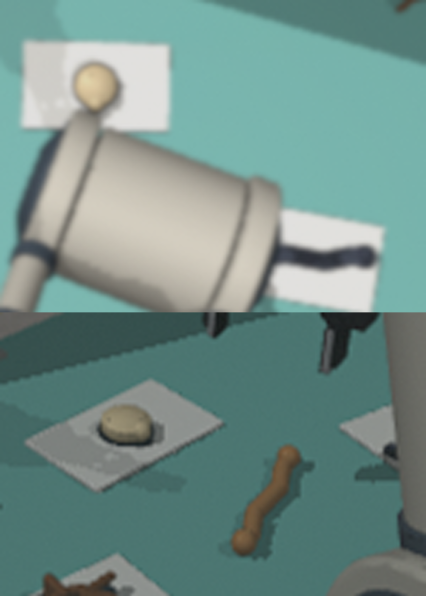

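The kneecap (upper half, (96,86)) covers its outline, point down, with an even dark margin. The clavicle lies undisturbed. Descending to it.

```bash
python3 -m jog '[[[0.5,0.2,-0.44],[0.0066,0.0008,0.0005],-1],[[0.8,0,0],[0,0,0],-1],[[0.9,0,0],[0,0,0],-1],[[0.6,0,0],[0,0,0],-1],[[0,0,0],[0,0,0],-1]]' >/dev/null
python3 go.py 0.448 -0.101 0.003 0.235
```

```text
t 15.43 p [ 0.459  -0.1026  0.0404] jaw 0.235 open 0.996 F [-1.2  0.7  0.5] q6 -0.58 down [ 0.013 -0.004 -1.   ]
shift now-axes [ 1.24  0.14 -0.36] shift after-turn axes [ 1.24  0.14 -0.36] turn x -0.0
untilt y,z [0.0018 0.0011]
```

```bash
python3 -m jog '[[[0.3,0.13,-0.36],[0,0.0018,0.0011],-1],[[0.4,0,0],[0,0,0],-1],[[0.2,0,0],[0,0,0],-1],[[0,0,0],[0,0,0],-1]]' >/dev/null
python3 go.py 0.448 -0.101 0.003 0.235
```

```text
t 15.77 p [ 0.4495 -0.1011  0.0126] jaw 0.237 open 1.005 F [-1.  -0.1  0.7] q6 -0.59 down [-0.  0. -1.]
shift now-axes [ 0.32  0.01 -0.05] shift after-turn axes [ 0.32  0.01 -0.05] turn x 0.0002
untilt y,z [ 0. -0.]
```

```bash
python3 -m jog '[[[0.25,0,-0.05],[0,0,0],-1],[[0.08,0,0],[0,0,0],0],[[0,0,0],[0,0,0],0.4],[[0,0,0],[0,0,0],0.4]]' 30 >/dev/null
python3 go.py 0.448 -0.101 0.003 0.235
```

```text
t 16.1 p [ 0.4489 -0.1017  0.0034] jaw 0.237 open 0.605 F [0.6 0.4 0. ] q6 -0.59 down [ 0.002 -0.001 -1.   ]
shift now-axes [ 0.01  0.03 -0.02] shift after-turn axes [ 0.01  0.03 -0.02] turn x 0.0003
untilt y,z [0.0003 0.0002]
```

```bash
python3 -m jog '[[[0,0,0],[0,0,0],1],[[0,0,0],[0,0,0],1],[[0,0,0],[0,0,0],1],[[0,0,0],[0,0,0],1],[[0,0,0],[0,0,0],1]]' 30 >/dev/null
python3 go.py 0.422 -0.2995 0.1 -0.155
```

```text
t 16.52 p [ 0.4494 -0.102   0.0044] jaw 0.237 open 0.157 F [-0.4 -0.3 -0.4] q6 -0.59 down [ 0.003 -0.001 -1.   ]
shift now-axes [-3.18 -6.19 -2.42] shift after-turn axes [-3.18 -6.65  0.13] turn x 0.0624
untilt y,z [0.0005 0.0003]
```

```bash
python3 -m jog '[[[-0.3,0,0],[0,0.0005,0.0003],1],[[-0.7,0,0],[0,0,0],1],[[-0.8,0,0],[0.0156,0,0],1],[[-0.8,0,0],[0.0156,0,0],1],[[-0.4,0,0],[0.0156,0,0],1]]' 40 >/dev/null
python3 -m jog '[[[0,0,0],[0.0156,0,0],1],[[0,-0.7,0],[0,0,0],1],[[0,-0.9,0],[0,0,0],1],[[0,-0.9,0],[0,0,0],1],[[0,-0.9,0],[0,0,0],1]]' >/dev/null
python3 go.py 0.422 -0.2995 0.1 -0.155
python3 - <<'E'
from h import *
s=cap("side");crop(s["color"],280,420,110,270,3.5,"c2.png")
E
```

```text
t 17.35 p [ 0.4311 -0.2014  0.0997] jaw -0.171 open 0.152 F [1.6 0.2 0. ] q6 -0.39 down [-0.001  0.001 -1.   ]
shift now-axes [-0.01 -3.27  0.26] shift after-turn axes [-0.01 -3.28  0.2 ] turn x -0.0025
untilt y,z [-0.0001 -0.0001]
```

View pics/c2.png

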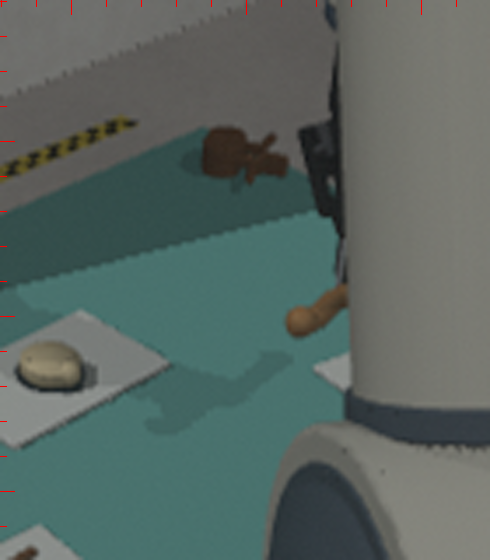

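The clavicle is held; its +y end is at crop (300,320) and the rest is hidden by the arm. Going to its pad.

```bash
python3 -m jog '[[[0,-0.9,0.1],[-0.0025,0,0],1],[[0,-0.9,0.1],[0,0,0],1],[[0,-0.8,0],[0,0,0],1],[[0,-0.4,0],[0,0,0],1],[[0,0,0],[0,0,0],1]]' >/dev/null
python3 go.py 0.422 -0.2995 0.0094 -0.155
```

```text
t 17.82 p [ 0.4212 -0.3014  0.1   ] jaw -0.158 open 0.157 F [-0.2 -0.   0.3] q6 -0.58 down [ 0.001 -0.002 -1.   ]
shift now-axes [3.02 0.07 0.01] shift after-turn axes [3.02 0.07 0.01] turn x -0.0004
untilt y,z [0.0002 0.0003]
```

```bash
python3 -m jog '[[[0.4,0.07,0],[0,0.0002,0.0003],1],[[0.7,0,0],[0,0,0],1],[[0.7,0,0],[0,0,0],1],[[0.5,0,0],[0,0,0],1],[[0,0,0],[0,0,0],1]]' >/dev/null
python3 go.py 0.422 -0.2995 0.0094 -0.155
```

```text
t 18.23 p [ 0.4221 -0.2968  0.0296] jaw -0.16 open 0.149 F [-0.5  0.6 -1.1] q6 -0.57 down [ 0.001 -0.    -1.   ]
shift now-axes [ 0.67 -0.09  0.01] shift after-turn axes [ 0.67 -0.09  0.01] turn x -0.0007
untilt y,z [ 0.0002 -0.    ]
```

```bash
python3 -m jog '[[[0.3,-0.09,0],[0,0,0],1],[[0.2,0,0],[0,0,0],1],[[0.06,0,0],[0,0,0],1],[[0,0,0],[0,0,0],1]]' >/dev/null
python3 go.py 0.422 -0.2995 0.0094 -0.155
```

```text
t 18.57 p [ 0.4221 -0.2977  0.0127] jaw -0.158 open 0.152 F [ 0.3 -0.3 -0.8] q6 -0.57 down [ 0.001  0.    -1.   ]
shift now-axes [ 0.11 -0.06  0.01] shift after-turn axes [ 0.11 -0.06  0.01] turn x -0.0005
untilt y,z [ 0.0002 -0.0001]
```

```bash
python3 -m jog '[[[0.09,-0.05,0],[0,0,0],1],[[0.02,0,0],[0,0,0],1],[[0,0,0],[0,0,0],1],[[0,0,0],[0,0,0],0.4]]'
python3 -m jog '[[[0,0,0],[0,0,0],0],[[0,0,0],[0,0,0],-1],[[0,0,0],[0,0,0],-1],[[0,0,0],[0,0,0],-1],[[-0.3,0,0],[0,0,0],-1]]' 
python3 -m jog '[[[-0.7,0,0],[0,0,0],-1],[[-0.9,0,0],[0.015,0,0],-1],[[-0.8,0,0],[0.015,0,0],-1],[[-0.4,0,0],[0.015,0,0],-1],[[0,0,0],[0,0,0],-1]]' >/dev/null
python3 go.py 0.617 0.0997 0.11 -0.438
```

```text
time: 18.9
ee_pos: [0.4225, -0.2999, 0.0105]
orientation: [0.056, 0.704, -0.056, 0.706]
contact_force: [-0.5, 0.1, 0.9]
opening: 0.275
time: 19.32
ee_pos: [0.4223, -0.2998, 0.0195]
orientation: [0.056, 0.704, -0.056, 0.706]
contact_force: [-0.9, 0.1, -0.9]
opening: 0.981
t 19.73 p [ 0.4216 -0.2993  0.1101] jaw -0.453 open 0.998 F [0.6 0.2 0.5] q6 -0.28 down [ 0.002 -0.    -1.   ]
shift now-axes [1.000e-02 1.481e+01 3.000e-02] shift after-turn axes [1.000e-02 1.481e+01 2.600e-01] turn x -0.0025
untilt y,z [ 0.0003 -0.0001]
```

```bash
python3 -m jog '[[[0,0.7,0],[-0.0025,0,0],-1],[[0,1,0],[0,0,0],-1],[[0,1,0],[0,0,0],-1],[[0,1,0],[0,0,0],-1],[[0,1,0],[0,0,0],-1]]' >/dev/null
python3 -m jog '[[[0,1,0],[0,0,0],-1],[[0,1,0],[0,0,0],-1],[[0,1,0],[0,0,0],-1],[[0,1,0],[0,0,0],-1],[[0,1,0],[0,0,0],-1]]' >/dev/null
python3 -m jog '[[[0,1,0],[0,0,0],-1],[[0,1,0],[0,0,0],-1],[[0,1,0],[0,0,0],-1],[[0,0.6,0],[0,0,0],-1],[[0,0,0],[0,0,0],-1]]' >/dev/null
python3 go.py 0.617 0.0997 0.006 -0.438
```

```text
t 20.98 p [0.5904 0.0813 0.1093] jaw -0.401 open 0.999 F [-0.4  0.7 -0.1] q6 0.44 down [ 0.002 -0.003 -1.   ]
shift now-axes [3.44 0.92 0.57] shift after-turn axes [3.44 0.94 0.53] turn x 0.0058
untilt y,z [0.0005 0.0003]
```

```bash
python3 - <<'E'
from h import *
t=cap("top");crop(t["color"],220,420,185,305,4,"t2.png")
E
```

```text
(no output)
```

View pics/t2.png

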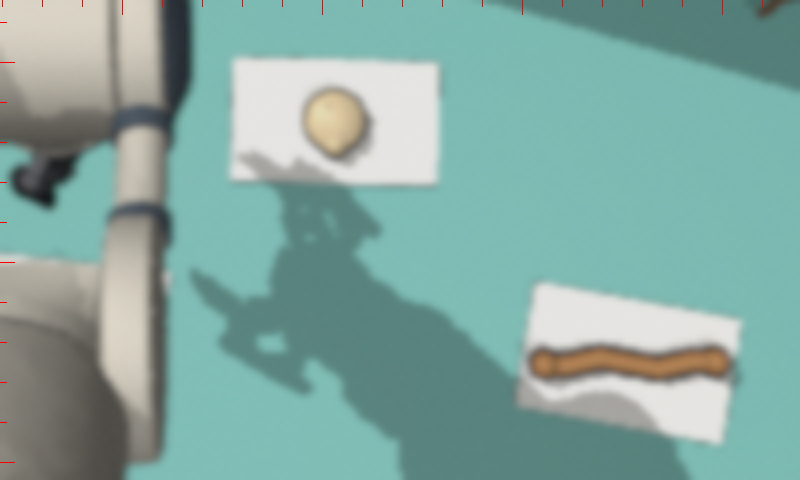

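The clavicle lies right on its outline with an even margin, and the kneecap is good too. Now the foot bone.

```bash
python3 -m jog '[[[0.2,0.9,0.55],[0.0058,0.0005,0.0003],-1],[[0.7,0,0],[0,0,0],-1],[[0.8,0,0],[0,0,0],-1],[[0.4,0,0],[0,0,0],-1],[[0,0,0],[0,0,0],-1]]' >/dev/null
python3 go.py 0.617 0.0997 0.006 -0.438
```

```text
t 21.45 p [0.6148 0.0961 0.044 ] jaw -0.432 open 0.994 F [-0.  -0.4 -0.7] q6 0.49 down [-0.002 -0.001 -1.   ]
shift now-axes [1.27 0.14 0.02] shift after-turn axes [1.27 0.14 0.02] turn x 0.0009
untilt y,z [-0.0002  0.0002]
```

```bash
python3 -m jog '[[[0.5,0.13,0.02],[0.0009,0,0],-1],[[0.4,0,0],[0,0,0],-1],[[0.25,0,0],[0,0,0],-1],[[0,0,0],[0,0,0],-1]]' >/dev/null
python3 go.py 0.617 0.0997 0.005 -0.438
```

```text
t 21.78 p [0.616  0.0967 0.0095] jaw -0.437 open 1.001 F [-1.5  0.3 -0.1] q6 0.5 down [-0.003 -0.001 -1.   ]
shift now-axes [ 0.15  0.11 -0.01] shift after-turn axes [ 0.15  0.11 -0.01] turn x 0.0001
untilt y,z [-0.0003  0.0004]
```

```bash
python3 -m jog '[[[0.15,0.11,0],[0,0,0.0004],0],[[0.02,0,0],[0,0,0],0.4],[[0,0,0],[0,0,0],1],[[0,0,0],[0,0,0],1],[[0,0,0],[0,0,0],1]]' 30 >/dev/null
python3 -m jog '[[[0,0,0],[0,0,0],1],[[0,0,0],[0,0,0],1],[[0,0,0],[0,0,0],1]]' 30 >/dev/null
python3 go.py 0.4303 0.3119 0.1 -0.16
```

```text
t 22.45 p [0.6187 0.0994 0.0072] jaw -0.437 open 0.148 F [ 0.2  0.5 -0.6] q6 0.5 down [ 0.002  0.001 -1.   ]
shift now-axes [-3.1   3.77 -8.68] shift after-turn axes [-3.1   6.   -7.32] turn x -0.0441
untilt y,z [ 0.0002 -0.0003]
```

```bash
python3 -m jog '[[[-0.3,0,0],[0,0,0],1],[[-0.7,0,0],[0,0,0],1],[[-0.8,0,0],[-0.015,0,0],1],[[-0.7,0,0],[-0.015,0,0],1],[[-0.4,0,0],[-0.014,0,0],1]]' 40 >/dev/null
python3 -m jog '[[[0,0.4,-0.5],[0,0,0],1],[[0,0.7,-0.85],[0,0,0],1],[[0,0.7,-0.85],[0,0,0],1],[[0,0.7,-0.85],[0,0,0],1],[[0,0.7,-0.85],[0,0,0],1]]' >/dev/null
python3 go.py 0.4303 0.3119 0.1 -0.16
```

```text
t 23.28 p [0.5191 0.2106 0.1047] jaw -0.153 open 0.14 F [0.9 1.3 0.3] q6 0.43 down [ 0.01   0.002 -1.   ]
shift now-axes [ 0.13  2.89 -3.44] shift after-turn axes [ 0.13  2.86 -3.46] turn x 0.0011
untilt y,z [ 0.0015 -0.0006]
```

```bash
python3 -m jog '[[[0,0.7,-0.85],[0.001,0.0015,-0.0006],1],[[0,0.7,-0.85],[0,0,0],1],[[0,0.6,-0.75],[0,0,0],1],[[0,0.4,-0.5],[0,0,0],1],[[0,0,0],[0,0,0],1]]' >/dev/null
python3 go.py 0.4303 0.3119 0.0122 -0.16
```

```text
t 23.7 p [0.4347 0.3024 0.1083] jaw -0.157 open 0.141 F [-0.3 -0.5  0. ] q6 0.65 down [ 0.     0.001 -1.   ]
shift now-axes [ 3.2   0.29 -0.2 ] shift after-turn axes [ 3.2   0.29 -0.2 ] turn x 0.0005
untilt y,z [ 0.     -0.0002]
```

```bash
python3 -m jog '[[[0.5,0.29,-0.2],[0,0,0],1],[[0.8,0,0],[0,0,0],1],[[0.7,0,0],[0,0,0],1],[[0.4,0,0],[0,0,0],1],[[0,0,0],[0,0,0],1]]' >/dev/null
python3 go.py 0.4303 0.3119 0.0122 -0.16
python3 - <<'E'
from h import *
s=cap("side");crop(s["color"],140,260,260,380,4,"m1.png")
E
```

```text
t 24.12 p [0.432  0.3143 0.0382] jaw -0.153 open 0.141 F [-0.7 -0.3 -1. ] q6 0.67 down [ 0.007  0.004 -1.   ]
shift now-axes [ 0.87 -0.09 -0.05] shift after-turn axes [ 0.87 -0.09 -0.05] turn x 0.0011
untilt y,z [ 0.001  -0.0009]
```

View pics/m1.png

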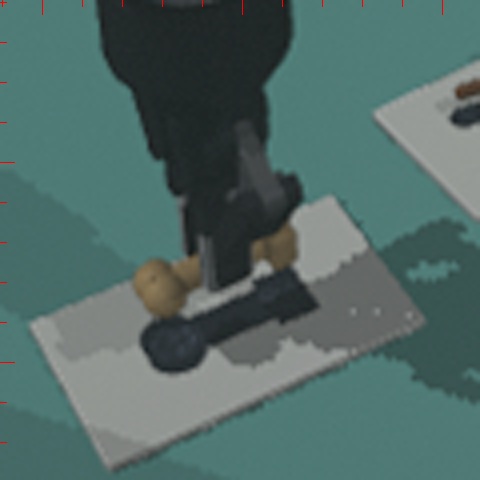

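The foot bone is held level and parallel just above its outline (head at crop (160,290), silhouette head at (172,340)). Lowering.

```bash
python3 -m jog '[[[0.4,-0.09,-0.05],[0.001,0.001,-0.0009],1],[[0.3,0,0],[0,0,0],1],[[0.08,0,0],[0,0,0],1],[[0,0,0],[0,0,0],1]]' >/dev/null
python3 go.py 0.4303 0.3119 0.0122 -0.16
```

```text
t 24.5 p [0.4326 0.3118 0.0168] jaw -0.161 open 0.138 F [ 0.1 -0.1 -0. ] q6 0.67 down [ 0.003  0.002 -1.   ]
shift now-axes [ 0.15 -0.01 -0.08] shift after-turn axes [ 0.15 -0.01 -0.08] turn x -0.0002
untilt y,z [ 0.0005 -0.0003]
```

```bash
python3 -m jog '[[[0.1,0,-0.08],[0,0.0005,-0.0003],1],[[0.05,0,0],[0,0,0],1],[[0,0,0],[0,0,0],1]]' >/dev/null
python3 go.py 0.4303 0.3119 0.0122 -0.16
```

```text
t 24.75 p [0.4306 0.3124 0.0127] jaw -0.161 open 0.14 F [ 0.   0.3 -0.4] q6 0.68 down [ 0.001  0.001 -1.   ]
shift now-axes [ 0.02 -0.02 -0.01] shift after-turn axes [ 0.02 -0.02 -0.01] turn x -0.0002
untilt y,z [ 0.0001 -0.0001]
```

```bash
python3 -m jog '[[[0,0,0],[0,0,0],0.4],[[0,0,0],[0,0,0],0],[[0,0,0],[0,0,0],-1],[[0,0,0],[0,0,0],-1],[[0,0,0],[0,0,0],-1]]' >/dev/null
python3 -m jog '[[[-0.3,0,0],[0,0,0],-1],[[-0.7,0,0],[0,0,0],-1],[[-1,0,0],[0,0,0],-1],[[-1,0,0],[0,0,0],-1],[[-1,0,0],[0,0,0],-1]]' >/dev/null
python3 -m jog '[[[-1,0,0],[0,0,0],-1],[[-0.5,1,-0.5],[0,0,0],-1],[[0,1,-0.9],[0,0,0],-1],[[0,1,-0.9],[0,0,0],-1],[[0,1,-0.9],[0,0,0],-1]]' >/dev/null
python3 -m jog '[[[0,1,-0.9],[0,0,0],-1],[[0,1,-0.9],[0,0,0],-1],[[0,1,-0.5],[0,0,0],-1],[[0,0.3,0],[0,0,0],-1],[[0,0,0],[0,0,0],-1]]'
python3 - <<'E'
from h import *
t=cap("top");crop(t["color"],130,420,150,300,2.7,"t3.png")
s=cap("side");crop(s["color"],130,440,140,375,2.5,"s3.png")
E
```

```text
time: 26.42
ee_pos: [0.2962, 0.5643, 0.1995]
orientation: [0.061, 0.703, -0.055, 0.707]
contact_force: [0.1, -0.7, 0.5]
opening: 1.002
```

View pics/t3.png

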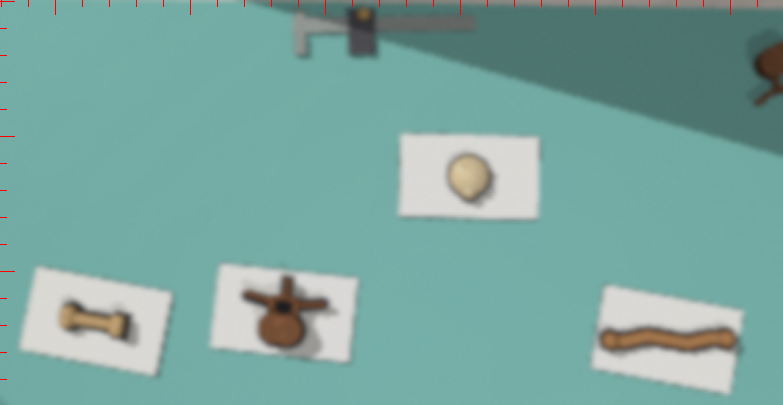

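View pics/s3.png

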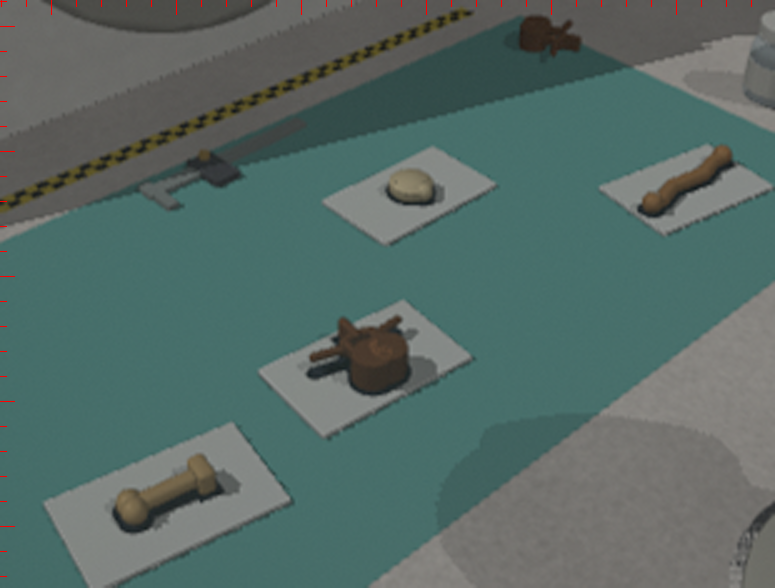

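All four lie on their outlines, spine to +x, and the calliper hasn't moved. The foot bone seems a few mm to the left, so I'll check it numerically before handing in.

```bash
python3 - <<'E'
from h import *
t=cap("top");g=cv2.cvtColor(t["color"],cv2.COLOR_RGB2HSV).astype(int)
m=((g[...,0]<25)&(g[...,1]>60)&(g[...,2]>70)).astype(np.uint8)
k,l,st,ce=cv2.connectedComponentsWithStats(m)
for i in range(1,k):
    x,y,w,h,a=st[i]
    if a>60 and 135<x<420 and 190<y<300:
        (cx,cy),wh,an=cv2.minAreaRect(np.argwhere(l==i)[:,::-1].astype(np.float32)); print(a,(round(cx,1),round(cy,1)),np.round(wh),round(an),at(t,(cx,cy),.017).round(4))
E
```

```text
152 (303.3, 214.8) [13. 13.] 45 [ 0.5919 -0.0851  0.017 ]
276 (232.3, 264.4) [26. 23.] 35 [0.4456 0.1163 0.017 ]
160 (164.1, 268.4) [24.  8.] 9 [0.4305 0.3119 0.017 ]
277 (377.0, 275.5) [ 7. 48.] 90 [ 0.4213 -0.2978  0.017 ]
```

```bash
python3 -c "
from workcell import manip
print(manip.job_done(), manip.state()['time'])"
```

```text
the job is handed in; nothing more can be done
the job is handed in; nothing more can be done
```

All four bones are on their own pads and the job is handed in. The clock stood at about 26.5 s of the 112 s allowed, and no verdict is given.

**What I did:** I moved the vertebra, kneecap, clavicle and foot bone in that order, lowering each gently before release. The vertebra I took is the one nearer the base. I closed on it once too high, opened again and re-gripped lower before lifting it.

**Final checks:**
- **Position:** in the top view, the kneecap, foot bone and clavicle measured within about 2 mm of their outline centres. I judged the vertebra by eye: its drum covers the silhouette and its spine points the right way, to +x.
- **Alignment and flatness:** I judged these by eye too. In both views the bones look flat and lined up with their outlines.
- **Calliper:** it looks unmoved.
- **Robot:** the arm was clear of everything at hand-in.

**What disagreed:**
- The vertebra's spine tip could not be triangulated because it was hidden in the side view, giving an 11 mm gap between the views. I took its direction from the top view instead.
- In the last top picture the foot bone looked a few mm off to the left, but the measurement put it within 1 mm, so I left it.

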